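# File a bandsaw template into the packed rack

### The job

Take the loose yellow-tabbed template out of its bench block and put it back in the packed rack, right beside its yellow-tabbed twin, on either side: ease its bevelled lower edge in at the seam, feel which way the row gives (a filler block stops the sprung keeper at one end) and let it push its neighbours that way, and when it meets the rack floor press it home with about a kilo of push for a moment before you let go. Do it by feel and never lean on any template or on the rack with more than about two and a half kilos; all templates must stay standing and end upright and snug, and the other things on the bench stay where they are.

Things in the scene. Friction and masses are not known exactly. Their poses are not given: they have to be found in the camera images.
- loose: template to file: plywood bandsaw pattern, yellow tab, upright in the bench block. Origin: middle of its underside; x along its length (180 mm), y through its thickness (18 mm), z up. Board up to 72 mm high, grip tab above it to 118 mm. Lower edge bevelled on both faces: 6 mm wide at the very bottom, full 18 mm from 18 mm up. May be filed either way round. 0.13 to 0.27 kg
- loose_tab (a point): middle of the crest of the loose template's tab, 118 mm above its underside. Tab 52 mm long along the template's x, 18 mm thick, 46 mm high; bevelled crest 6 mm wide, full 18 mm from 18 mm below it. Pinch the tab by its two ends (52 mm apart, along x): there the neighbours are below 73 mm and leave room for fingers
- twin: template standing in the row: plywood, yellow grip tab; shape, bevels and sizes as loose, but its tab (72 to 118 mm up) is only 34 mm long and its shoulders curve otherwise; loose, about 0.19 kg; origin at the middle of its underside, x along its length, y through its thickness. The only yellow one in the rack, at any of the five places
- red: template standing in the row: plywood, red grip tab; shape, bevels and sizes as loose, but its tab (72 to 118 mm up) is only 34 mm long and its shoulders curve otherwise; loose, about 0.19 kg; origin at the middle of its underside, x along its length, y through its thickness
- blue: template standing in the row: plywood, blue grip tab; shape, bevels and sizes as loose, but its tab (72 to 118 mm up) is only 34 mm long and its shoulders curve otherwise; loose, about 0.19 kg; origin at the middle of its underside, x along its length, y through its thickness
- white: template standing in the row: plywood, white grip tab; shape, bevels and sizes as loose, but its tab (72 to 118 mm up) is only 34 mm long and its shoulders curve otherwise; loose, about 0.19 kg; origin at the middle of its underside, x along its length, y through its thickness
- green: template standing in the row: plywood, green grip tab; shape, bevels and sizes as loose, but its tab (72 to 118 mm up) is only 34 mm long and its shoulders curve otherwise; loose, about 0.19 kg; origin at the middle of its underside, x along its length, y through its thickness
- rack: fixed dark wooden rack, 230 x 252 mm; origin: middle of its underside. y runs along the row, x along the templates. Hard floor at z = 12 mm; waxed wood, friction about 0.3. The five templates stand face to face, no gaps, between two keeper plates, near the middle of the rack. Steel rods (10 mm thick, axes 32 mm above the floor) run along y at x = +-103 mm
- keeper_left (a joint): travel (m) of the upright wooden keeper plate (98 mm high) at the +y end of the row, outwards along rack +y; about 0 at the start; springs press it on the row with about 3 N at 0, plus 80 N/m. Behind each keeper lies a filler block, not listed: at one end, not always the same, it fills the bay and the keeper gives only about 3 mm; the other can give 28 mm. Feel (or look) which
- keeper_right (a joint): the same for the keeper plate at the -y end of the row; grows as it is pushed outwards, along rack -y. One template more in the row pushes the keeper that can give 18 mm outwards
- block: fixed light wooden bench block, 180 x 62 x 30 mm, with a 22 mm wide, 18 mm deep groove along its x in which the loose template stands; origin at the middle of its underside, groove floor at z = 12 mm
- glue: bystander: white glue bottle with orange cap, 54 mm across, 150 mm tall, origin under its middle
- mallet: bystander: mallet lying flat, handle along its -x
- square: bystander: try square lying flat, wooden stock 100 x 18 x 16 mm along x, steel blade 150 mm along +y

How it is judged (in metres and radians):
On the way, in this order (a step that is already met when the one before it is completed fails the run):
1. the loose template is lifted clear out of the bench block (z of loose in the frame of block above 0.035 m and contact force between loose and block below 0.05 N), for 0.1 s.
2. its lower edge has entered the row beside the twin ((y of loose in the frame of twin between 0.002 and 0.03 m or y of loose in the frame of twin between -0.03 and -0.002 m) and z of loose in the frame of rack below 0.112 m and x of loose in the frame of rack between -0.015 and 0.015 m), for 0.1 s.
3. it is pressed home on the rack floor with about a kilo (over 5 N), in its place beside the twin ((y of loose in the frame of twin between 0.014 and 0.023 m or y of loose in the frame of twin between -0.023 and -0.014 m) and z of loose in the frame of rack below 0.015 m and contact force between loose and rack above 5 N), for 0.3 s.
At the end, for the whole second after the job is handed in: Loose template on the rack floor (3 mm), 14 to 23 mm from the twin on either side, within 12 mm of the middle lengthwise, parallel to the row (0.08 rad); all six templates upright (0.06 rad) and on the floor (3 mm); keeper travel each under 24 mm; all released and at rest ((y of loose in the frame of twin between 0.014 and 0.023 m or y of loose in the frame of twin between -0.023 and -0.014 m) and z of each of loose, twin, red, blue, white, green in the frame of rack below 0.015 m and x of loose in the frame of rack between -0.012 and 0.012 m and angle between each of twin, red, blue, white, green, loose's own z axis and vertical below 0.06 rad and angle between the y axis of loose and the y axis of rack, either way round below 0.08 rad and value of joint each of keeper_left, keeper_right below 0.024 m and linear speed of loose below 0.02 m/s and angular speed of loose below 0.1 rad/s); the robot touches nothing.
It fails at once if a template of the row is tipped more than 0.3 rad (angle between any of twin, red, blue, white, green's own z axis and vertical above 0.3 rad).
It fails at once if a template of the row is lifted more than 15 mm off the rack floor (z of any of twin, red, blue, white, green in the frame of rack above 0.027 m).
It fails at once if the loose template is pressed on the rack, the keeper or a template of the row with more than 30 N (contact force between loose and twin above 30 N or contact force between loose and red above 30 N or contact force between loose and blue above 30 N or contact force between loose and white above 30 N or contact force between loose and green above 30 N or contact force between loose and rack above 30 N).
It fails at once if the robot presses on a template of the row or on the rack with more than 30 N (contact force between any of the arm, the fingers and twin above 30 N or contact force between any of the arm, the fingers and red above 30 N or contact force between any of the arm, the fingers and blue above 30 N or contact force between any of the arm, the fingers and white above 30 N or contact force between any of the arm, the fingers and green above 30 N or contact force between any of the arm, the fingers and rack above 30 N).
It fails at once if a bystander is moved more than 25 mm (distance of any of glue, mallet, square from where it was at the start of the episode above 0.025 m).
It also fails if it takes over 58 s, if anything falls off the work surface, if the arm or the gripper's body presses on something with over 40 N, if the wrist force passes 120 N, or if a joint passes its speed limit or range.

### The arm

A 6-joint arm with a two-finger parallel gripper is mounted at the origin on the work surface. World frame = base frame: x ahead of the robot, y to its left, z up, the work surface at z = 0. Lengths are in mm, angles in degrees, forces in N, time in s.
With the tool pointing down it reaches from about 300 to 850 mm from the base axis. Payload 4.2 kg.
Tool frame: the origin (TCP) lies at the centre of the arm's flange, where the gripper is bolted on; the fingertips stand 191 mm ahead of it and the grasp point (between the pads) lies 172 mm ahead of it; y points along the fingers, x is the direction in which the jaws open and shut, and the axes are right-handed (so a half turn about y gives the same grasp; the last joint's range is limited). The gripper opens to 91 mm and grips with 3 to 60 N. Pads are 32 mm wide; open, the fingers measure 118 mm over their backs; the gripper's body (76 mm by 178 mm) begins 60 mm behind the grasp point.
Start: joints at [-66.463, 18.312, 89.639, -0, 72.044, -1.146], TCP at [240.117, -522.462, 404.776] pointing down, gripper open.
Joint ranges: [-177.97, 177.97], [-48.28, 115.42], [12.27, 149.76], [-77.06, 257.06], [2.81, 150.46], [-146.56, 146.56]. Speed limits (degrees/s): [147.25, 147.25, 180, 180, 180, 180].

### API

Orientations are given as [roll, pitch, yaw] about the fixed x, y, z axes, in that order (R = Rz(yaw) Ry(pitch) Rx(roll)).
In Python, from workcell import env gives the robot as it stands.
- The arm moves only by the tool carry_out, never from a script. Its argument "increments" is a list of rows, each a list of 3 entries, a list of its own where there are three numbers: the turn, a rotation vector about the tool's x, y, z in rad, then the shift along the tool's x, y, z in mm, then the closure, from 0 (fully open) to 1 (shut). In form: [[[wx, wy, wz], [dx, dy, dz], claw], ...]. A call has 1 to 10 rows; each row is the pose to reach, as a shift and turn from the pose commanded when the call began, along the tool's axes at that moment; what a row does not reach only later rows make up. A row lasts 1/12 s, in which the tool goes at most 41.7 mm and 7.16 degrees, less where a joint would pass 70% of its speed; a pose out of reach is approached as far as the arm can. A call with a gripper value outside its range is refused whole. The fingers move at their own pace and stop on an object; "force" is the grip in N (left out, the last holds). Time passes only in rows, so rows that repeat a pose let the fingers close. It gives the time, the measured TCP pose, the force and the opening at its end, in the units of the state.
- env.state(): the state, without advancing time (a new reading comes with each control period).
- env.grab_frame(name): name is "scene" or "top" or "wrist"; returns a dict with "frame" (420x560x3 uint8, blue, green, red), "z_map" (420x560 float32, mm along the optical axis (not along the pixel's ray), 0 where there is no reading), "camera_matrix" (3x3 intrinsics, pixels), "rvec" (rotation vector, rad) and "tvec" (3), from world to camera coordinates, as OpenCV has them; the wrist camera has in their place "hand_eye" (4x4, takes a point from camera to tool coordinates, whose origin is the TCP and whose axes are the tool frame's). Camera axes: x right, y down, z forward; pixel columns grow to the right and rows downward; lengths in mm; the calibration is good to about 2 mm. A picture is of the moment at which its call begins: read the wrist's pose just before it.
- env.job_done(): hands the job in, once; it reports no verdict.
The state is a dict: "time_s": time; "qpos": joint angles; "qvel": joint speeds; "effort": joint torques, N m; "ee_pos": TCP position; "ee_rot": TCP orientation; "force": force on the tool from outside, world axes, zero at the start; "torque": the same for the moment, N m; "gripper_width": finger opening in mm.
Only numpy, scipy, OpenCV 4.12 (cv2) and the standard library are available. Lean on these libraries where they do the work, as an engineer would, in place of code of your own. Each camera call takes 0.05 s, during which the arm holds its last target. There are 200 camera calls.

## Working session

There is one attempt and no reset: what is moved stays moved. The work goes in short steps, Python scripts to look and compute and a tool call to move; the robot and the scene stay as the last step left them, time stands still between calls to the robot, and variables do not carry over. Pictures are saved under pics/ and viewed, about 8 in all and at most 12, crops included, and the job is handed in when it is done.

Besides the shell and the picture viewer there is one more tool, called after "Call:" as name(argument=value, ...) on one line, values as JSON. carry_out: Moves the arm, as the interface text tells. Its arguments: {"type":"object","properties":{"increments":{"type":"array","items":{"type":"array"}},"force":{"type":"number"}},"required":["increments"]}

```bash
mkdir -p pics; cat > h.py <<'E'
import numpy as np, cv2
from workcell import env
def cam(n):
    f=env.grab_frame(n); np.savez('/tmp/'+n+'.npz',**f); return f
def cloud(f):
    K=np.array(f['camera_matrix']); z=np.array(f['z_map']).astype(float); h,w=z.shape
    u,v=np.meshgrid(np.arange(w),np.arange(h))
    P=np.stack([(u-K[0,2])/K[0,0]*z,(v-K[1,2])/K[1,1]*z,z],-1)
    R=cv2.Rodrigues(np.array(f['rvec'],float))[0]; t=np.array(f['tvec'],float).ravel()
    return (P-t)@R
E
python3 - <<'E'
from h import *
print(env.state())
a=cam('scene');b=cam('top')
cv2.imwrite('pics/top.png',cv2.resize(b['frame'],(800,600)))
cv2.imwrite('pics/scene.png',cv2.resize(a['frame'],(800,600)))
for f in(a,b): 
  P=cloud(f); print(f['camera_matrix'],P[200,200],P[300,300])
E
```

```text
{'time_s': 0.0, 'qpos': array([-6.64628071e+01,  1.83524422e+01,  8.97048246e+01, -3.54789182e-04,
        7.20447802e+01, -1.14393036e+00]), 'qvel': array([ 0.01538008, -0.03175073, -0.03744843, -0.08391544, -0.00061266,
       -0.02384224]), 'effort': array([ 2.70632270e-03, -4.12458229e+01, -2.31975102e+01,  7.30840769e-02,
        4.59810079e-02, -1.65199658e-04]), 'ee_pos': array([ 240.05649958, -522.31848428,  403.92267089]), 'ee_rot': array([-89.99829998,   0.10203345, -65.31876553]), 'force': array([-0.02758831,  0.42666893, -0.4834674 ]), 'torque': array([-0.01570624, -0.02321863, -0.01494834]), 'gripper_width': 91.17677746596203}
[[395.08400655   0.         274.27822533]
 [  0.         395.08400655 205.40624462]
 [  0.           0.           1.        ]] [ 616.30276577 -128.12007726    1.1257942 ] [657.37595305 269.68812408  69.61871657]
[[485.31483236   0.         281.21446969]
 [  0.         485.31483236 206.03704724]
 [  0.           0.           1.        ]] [5.53146613e+02 3.20922789e+02 1.01763234e-01] [267.13730711  23.25861211   4.5025417 ]
```

View pics/top.png

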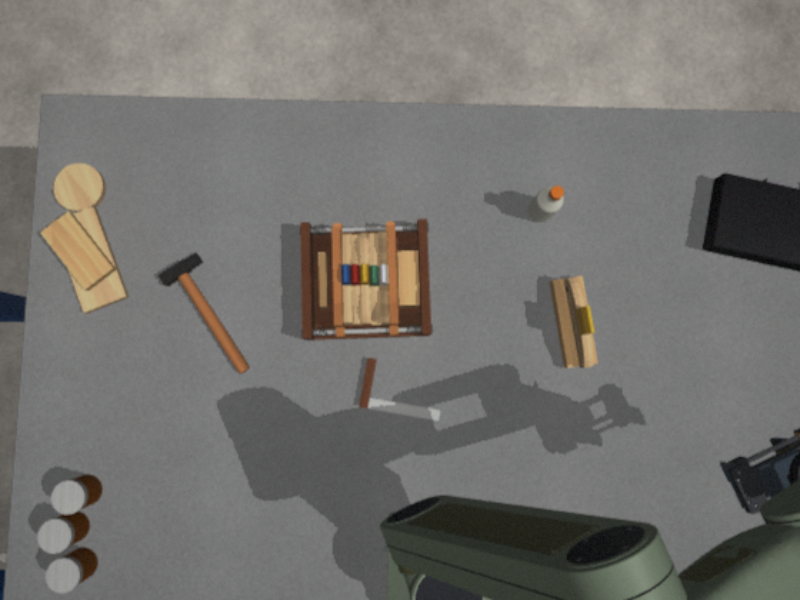

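View pics/scene.png

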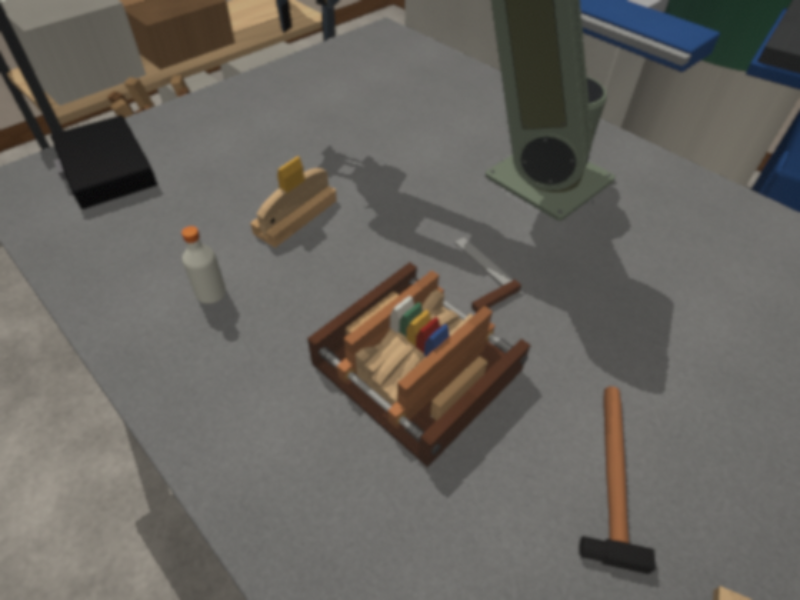

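The top view shows the row blue, red, yellow, green, white from left to right (344–387, 273). The wide filler is at the right (−y) end, at (407, 278), so the left (+y) keeper is the one that gives. The loose template stands in the block at (575, 320). I'll file it on the red side of the twin, which is the side towards the free keeper.

```bash
cat >> h.py <<'E'
R_={'yellow':(20,33,150),'red':(-8,6,150),'blue':(100,125,120),'green':(45,90,100)}
def mask(img,c):
    hsv=cv2.cvtColor(img,cv2.COLOR_BGR2HSV).astype(int); lo,hi,s=R_[c]
    h=hsv[...,0].copy(); h[h>170]-=180
    return (h>=lo)&(h<=hi)&(hsv[...,1]>=s)&(hsv[...,2]>50)
E
python3 - <<'E'
from h import *
for n in('top','scene'):
  f=dict(np.load(f'/tmp/{n}.npz')); P=cloud(f)
  for c in R_:
    k,l,s,ce=cv2.connectedComponentsWithStats(mask(f['frame'],c).astype(np.uint8))
    for i in range(1,k):
      if s[i,4]>12:
        q=P[l==i]; q2=q[(q[:,2]>90)&(q[:,2]<150)]
        if len(q2)>5: print(n,c,s[i],ce[i].round(1),q2.mean(0).round(1),q2.min(0).round(),q2.max(0).round())
f=dict(np.load('/tmp/top.npz')); P=cloud(f)
# block: points z 24..36 near loose
y=P[(P[...,2]>22)&(P[...,2]<36)&(P[...,0]>420)&(P[...,0]<680)&(P[...,1]<-100)&(P[...,1]>-420)]
print(cv2.minAreaRect(y[:,:2].astype(np.float32)),len(y))
# rack/keepers
y=P[(P[...,2]>5)&(P[...,2]<130)&(P[...,0]>450)&(P[...,0]<800)&(P[...,1]<320)&(P[...,1]>20)]
print(cv2.minAreaRect(y[:,:2].astype(np.float32)),len(y))
E
```

```text
top yellow [253 185   6  14  71] [255.1 191.6] [563.  155.3 126.2] [547. 148. 108.] [581. 161. 137.]
top yellow [404 214  12  20 130] [409.9 223.9] [ 483.3 -266.6  119.5] [ 461. -277.   91.] [ 507. -260.  135.]
top red [246 185   6  14  70] [248.1 191.9] [561.3 174.2 126.2] [546. 166. 116.] [578. 180. 136.]
top blue [239 186   6  12  59] [241.8 191.6] [562.3 191.1 126.8] [547. 185. 114.] [578. 200. 136.]
top green [261 186   2  11  18] [261.4 190.9] [565.5 138.3 130.2] [553. 136. 126.] [578. 140. 135.]
scene yellow [195 111  17  23 234] [203.3 121.9] [ 490.4 -263.3  112.4] [ 464. -273.   90.] [ 512. -256.  133.]
scene yellow [285 218  15  13  65] [292.8 223.5] [569.  157.  127.4] [549. 144. 109.] [584. 162. 132.]
scene red [292 223  15  22 125] [298.  232.4] [572.2 176.5 120.1] [551. 168.  91.] [583. 182. 132.]
scene blue [ 406    0   98   49 1874] [457.9  18.6] [-617.6 -151.2  108.8] [-710. -369.   90.] [-543.    2.  115.]
scene blue [524   6  36  55 467] [540.7  44.4] [-515.9  202.   143.2] [-834.   78.   98.] [-473.  264.  150.]
scene blue [301 228  11  11  43] [306.7 233.3] [566.7 194.6 128.8] [552. 191. 124.] [582. 198. 132.]
scene green [ 500    0   52   48 1080] [524.5  20.6] [-807.    34.5  118.1] [-833.  -44.   90.] [-785.   79.  150.]
((496.015380859375, -268.6811218261719), (161.319580078125, 65.85726165771484), 9.186179161071777) 513
((624.2673950195312, 169.88198852539062), (348.861328125, 298.33294677734375), 0.23263829946517944) 7069
```

Call:
carry_out(increments=[[[0, -0.12, 0], [-13, 0, 33], 0], [[0, -0.24, 0], [-26, 0, 66], 0], [[0, -0.36, 0], [-39, 0, 100], 0], [[0, -0.48, 0], [-52, 0, 133], 0], [[0, -0.6, 0], [-65, 0, 166], 0], [[0, -0.72, 0], [-78, 0, 200], 0], [[0, -0.84, 0], [-91, 0, 233], 0], [[0, -0.96, 0], [-104, 0, 266], 0], [[0, -1.08, 0], [-117, 0, 300], 0], [[0, -1.2, 0], [-130, 4, 333], 0]])

```text
time_s: 0.93
ee_pos: [489.5, -263.8, 401.1]
ee_rot: [-90.0, -0.1, 3.8]
force: [1.1, -0.4, 0.6]
gripper_width: 91.5
```

Call:
carry_out(increments=[[[0, -0.09, 0], [0, 0, 0], 0], [[0, -0.09, 0], [0, 0, 0], 0], [[0, -0.09, 0], [0, 0, 0], 0]])

```text
time_s: 1.18
ee_pos: [488.4, -265.1, 400.4]
ee_rot: [-90.0, 0.1, 8.5]
force: [-0.2, -1.2, -0.3]
gripper_width: 91.2
```

View pics/w1.png

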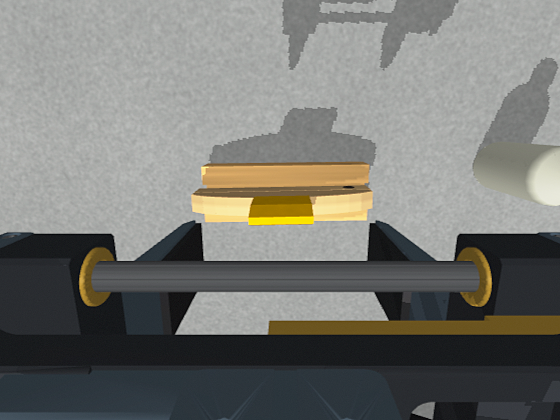

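Loose tab crest is at (486, −271), yaw about 9.7°, top at 130 mm, as expected (pixels 248–314, 195–225). Next I correct, descend and grip.

Call:
carry_out(increments=[[[0, -0.02, 0], [-3, 10, -5], 0], [[0, -0.02, 0], [-3, 30, -5], 0], [[0, -0.02, 0], [-3, 55, -5], 0], [[0, -0.02, 0], [-3, 80, -5], 0], [[0, -0.02, 0], [-3, 100, -5], 0], [[0, -0.02, 0], [-3, 112, -5], 0], [[0, -0.02, 0], [-3, 118, -5], 0], [[0, -0.02, 0], [-3, 118, -5], 0], [[0, -0.02, 0], [-3, 118, -5], 0.2]], force=40)

```text
time_s: 1.98
ee_pos: [486.0, -271.4, 283.3]
ee_rot: [-90.0, -0.0, 9.6]
force: [-1.1, -0.6, 0.0]
gripper_width: 87.1
```

Call:
carry_out(increments=[[[0, 0, 0], [0, 0, 0], 0.4], [[0, 0, 0], [0, 0, 0], 0.6], [[0, 0, 0], [0, 0, 0], 0.8], [[0, 0, 0], [0, 0, 0], 0.8], [[0, 0, 0], [0, 0, 0], 0.8], [[0, 0, 0], [0, 0, 0], 0.8]], force=40)

```text
time_s: 2.48
ee_pos: [486.2, -270.6, 283.1]
ee_rot: [-90.0, -0.0, 9.7]
force: [-0.3, -0.8, 1.4]
gripper_width: 52.0
```

Call:
carry_out(increments=[[[0, 0, 0], [0, -5, 0], 0.8], [[0, 0, 0], [0, -20, 0], 0.8], [[0, 0, 0], [0, -45, 0], 0.8], [[0, 0, 0], [0, -75, 0], 0.8], [[0, 0, 0], [0, -105, 0], 0.8], [[0, 0, 0], [0, -130, 0], 0.8], [[0, 0, 0], [0, -145, 0], 0.8], [[0, 0, 0], [0, -150, 0], 0.8], [[0, 0, 0], [0, -150, 0], 0.8]])

```text
time_s: 3.23
ee_pos: [486.1, -270.6, 433.8]
ee_rot: [-90.1, -0.1, 9.7]
force: [0.5, -0.5, -2.3]
gripper_width: 52.0
```

Call:
carry_out(increments=[[[0, 0.02, 0], [8, 0, 18], 0.8], [[0, 0.04, 0], [22, 0, 52], 0.8], [[0, 0.06, 0], [36, 0, 86], 0.8], [[0, 0.08, 0], [51, 0, 121], 0.8], [[0, 0.1, 0], [66, 0, 157], 0.8], [[0, 0.12, 0], [81, 0, 193], 0.8], [[0, 0.14, 0], [96, 0, 229], 0.8], [[0, 0.16, 0], [111, 0, 264], 0.8], [[0, 0.17, 0], [124, 0, 293], 0.8], [[0, 0.17, 0], [132, 0, 313], 0.8]])

```text
time_s: 4.07
ee_pos: [563.5, 63.1, 430.4]
ee_rot: [-90.0, 0.2, 0.1]
force: [0.5, 0.2, -2.6]
gripper_width: 51.7
```

Call:
carry_out(increments=[[[0, 0, 0], [0, 0, 0], 0.8], [[0, 0, 0], [0, 0, 0], 0.8], [[0, 0, 0], [0, 0, 0], 0.8]])

```text
time_s: 4.32
ee_pos: [563.1, 59.8, 431.2]
ee_rot: [-90.1, 0.2, 0.0]
force: [0.7, -0.1, -2.7]
gripper_width: 51.7
```

```bash
python3 - <<'E'
from h import *
s=env.state();print(s['time_s'],s['ee_pos'],s['ee_rot'],s['force'],s['gripper_width'])
i,P=wrist('w2'); tabs(i,P)
E
```

```text
4.3167 [563.06597754  59.80695677 431.21128022] [-9.00621143e+01  1.80289451e-01  1.25385337e-02] [ 0.65445856 -0.14830899 -2.73779871] 51.65018784603669
yellow [269  79  43  24 886] top 130.3 crest (array([566.9, 155.9]), 33.8, 9.5, 3.27) [567.  155.7] all (array([566.8, 156. ]), 33.8, 17.8, 2.56)
yellow [ 230  228  111   33 3332] top 266.4 crest (array([563.2,  66.8]), 52.4, 4.4, 1.37) [563.3  66.5] all (array([563.4,  67.1]), 53.0, 4.5, 0.79)
red [268  56  42  25 885] top 130.4 crest (array([565.9, 173.8]), 33.1, 9.5, 2.73) [566.  173.4] all (array([566.3, 174.3]), 34.0, 17.7, 2.72)
blue [267  33  44  25 935] top 130.3 crest (array([565.6, 191.9]), 33.2, 9.1, 2.17) [565.9 191.3] all (array([567.7, 191.9]), 37.2, 17.6, 5.2)
green [268 102  40  22 781] top 130.2 crest (array([565.2, 138. ]), 32.4, 9.4, 2.31) [565.4 137.8] all (array([565.2, 138.3]), 32.8, 17.0, 3.07)
```

View pics/w2.png

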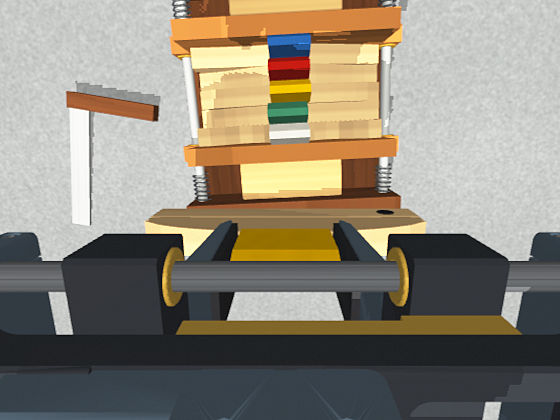

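The wrist view shows the twin's tab at (290, 91) between red (288, 69) and green (287, 112). The −y bay, at (292, 180), is filled by its block. I still need the rack yaw and centre, which I'll take from the keepers and rods.

```bash
python3 - <<'E'
from h import *
f=dict(np.load('/tmp/wrist.npz')); 
R,p=Ro.from_euler('xyz',[-90.062,.18,.0125],degrees=True).as_matrix(),np.array([563.07,59.81,431.21])
K=f['camera_matrix'];z=f['z_map'].astype(float);u,v=np.meshgrid(np.arange(560),np.arange(420))
C=np.stack([(u-K[0,2])/K[0,0]*z,(v-K[1,2])/K[1,1]*z,z],-1);H=f['hand_eye'];P=(C@H[:3,:3].T+H[:3,3])@R.T+p
hsv=cv2.cvtColor(f['frame'],cv2.COLOR_BGR2HSV)
for nm,r in(('kr',(130,172)),('kl',(5,60))):
  m=np.zeros(z.shape,bool);m[r[0]:r[1],150:420]=1
  m&=(P[...,2]>100)&(P[...,2]<118)&(hsv[...,1]>130)&(hsv[...,0]<20)
  q=P[m]; print(nm,m.sum(),rect(q),np.percentile(q[:,2],95).round(1))
# boards: long faces near top z 60..85 per template -> x extents
m=(P[...,2]>55)&(P[...,2]<90)&(P[...,1]>125)&(P[...,1]<205)&(v<150); q=P[m]; print('boards',rect(q),q.min(0),q.max(0))
# rods
for lo,hi in((430,490),(640,700)):
  m=(P[...,0]>lo)&(P[...,0]<hi)&(P[...,1]>125)&(P[...,1]<200)&(P[...,2]>38)&(P[...,2]<52)&(hsv[...,1]<60)&(v<160);q=P[m]
  if len(q)>20: print('rod',len(q),rect(q),np.polyfit(q[:,1],q[:,0],1))
E
```

```text
kr 3818 (array([567.9, 103.1]), 189.9, 16.1, 2.84) 112.5
kl 5527 (array([563.5, 199.1]), 190.5, 36.5, 2.8) 112.7
boards (array([553.3, 165.1]), 206.1, 79.8, 0.0) [450.23312603 125.20650566  55.00200172] [656.34661995 204.99789786  89.95071667]
rod 701 (array([466.8, 160.5]), 72.8, 23.4, -82.95) [-7.90400690e-02  4.76027348e+02]
rod 686 (array([668. , 162.4]), 75.2, 10.0, -87.18) [-6.13115032e-02  6.77355548e+02]
```

Call:
carry_out(increments=[[[0, -0.01, 0], [0, 0, 10], 0.8], [[0, -0.02, 0], [1, 0, 30], 0.8], [[0, -0.03, 0], [1, 0, 55], 0.8], [[0, -0.04, 0], [2, 0, 80], 0.8], [[0, -0.05, 0], [2, 0, 98], 0.8], [[0, -0.05, 0], [2, 5, 105], 0.8], [[0, -0.05, 0], [2, 10, 105], 0.8], [[0, -0.05, 0], [2, 15, 105], 0.8], [[0, -0.05, 0], [2, 15, 105], 0.8], [[0, -0.05, 0], [2, 15, 105], 0.8]])

```text
time_s: 5.2
ee_pos: [565.3, 164.0, 417.1]
ee_rot: [-90.0, 0.1, 2.8]
force: [-0.4, -0.4, -2.6]
gripper_width: 52.0
```

```bash
python3 - <<'E'
from h import *
s=env.state();print(s['time_s'],s['ee_pos'],s['ee_rot'],s['force'],s['gripper_width'])
i,P=wrist('w3'); tabs(i,P)
a=cam('scene'); cv2.imwrite('pics/s3.png',cv2.resize(a['frame'][150:330,190:390],None,fx=4,fy=3.3)); tabs(a['frame'],cloud(a))
E
```

```text
5.2 [565.29258516 163.97557187 417.0894323 ] [-9.00485159e+01  7.93298757e-02  2.77877777e+00] [-0.37069173 -0.43502347 -2.62935525] 51.99924806942035
yellow [267 202  39   7 267] top 121.9 crest (array([566.7, 162.6]), 33.2, 2.2, 2.77) [566.8 162.3] all (array([569.1, 162.7]), 36.9, 10.9, -11.13)
yellow [ 230  228  111   33 3315] top 252.3 crest (array([565.4, 170.8]), 52.0, 3.9, 3.93) [565.4 170.7] all (array([565.6, 171.1]), 53.0, 4.6, 4.15)
yellow [162 248  22  58 683] top 325.4 crest (array([535.6, 192.2]), 14.4, 2.0, -87.53) [535.7 193. ] all (array([535.7, 191.6]), 16.7, 2.0, -87.53)
yellow [387 248  22  58 681] top 325.7 crest (array([592.9, 195.6]), 14.0, 1.9, -87.03) [592.8 195.9] all (array([593. , 195.1]), 15.1, 1.9, -86.96)
yellow [ 176  316  346   19 5141] top 329.9 crest (array([578.8, 188.8]), 73.8, 1.9, 2.68) [597.2 189.6] all (array([591.2, 187. ]), 97.4, 14.7, -8.27)
red [266 181  40  21 747] top 130.3 crest (array([565.8, 174.1]), 32.8, 8.9, 3.14) [565.9 174.5] all (array([565.7, 176.3]), 33.0, 17.2, 4.37)
blue [267 162  41  20 756] top 130.3 crest (array([565.8, 
[... 448 characters left out ...]
6.6, 5.39) [567.7 176.9] all (array([567.1, 175.1]), 31.9, 13.6, 3.48)
blue [387   0  52  18 491] top 111.7 crest (array([-619.3, -313.1]), 213.2, 149.0, -89.53) [-597.3 -299.7] all (array([-626.3, -313.7]), 214.2, 162.9, -89.53)
blue [524   6  36  55 468] top 165.6 crest (array([-638.3,  130.1]), 379.5, 94.1, 26.69) [-556.6  168.8] all (array([-640.2,  128.4]), 395.1, 104.6, 28.1)
blue [469  14  35  35 594] top 111.4 crest (array([-626.3,  -44.3]), 168.9, 97.5, 5.25) [-633.9  -37.7] all (array([-626.3,  -35.1]), 172.1, 97.4, 11.64)
green [ 493    0   60   47 1462] top 170.9 crest (array([-808.8,   44.2]), 96.3, 22.2, -62.41) [-814.3   54.6] all (array([-803.3,   17.5]), 147.7, 29.8, -73.64)
```

View pics/w3.png

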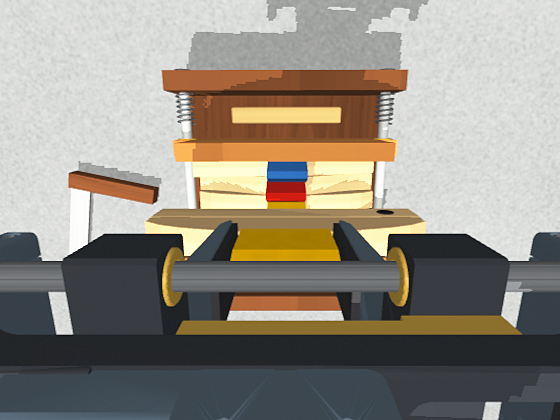

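The view shows red at (286, 191) and blue at (287, 171) just ahead of the held template, so the seam is at y≈165 and I'm lined up. Now I ease in.

Call:
carry_out(increments=[[[0, 0, 0], [0, 5, 0.5], 0.8], [[0, 0, 0], [0, 10, 0.5], 0.8], [[0, 0, 0], [0, 14, 0.5], 0.8], [[0, 0, 0], [0, 17, 0.5], 0.8], [[0, 0, 0], [0, 19, 0.5], 0.8], [[0, 0, 0], [0, 21, 0.5], 0.8], [[0, 0, 0], [0, 21, 0.5], 0.8], [[0, 0, 0], [0, 21, 0.5], 0.8]])

```text
time_s: 5.97
ee_pos: [565.3, 165.7, 396.7]
ee_rot: [-90.0, -0.0, 2.9]
force: [-1.0, -1.0, -2.9]
gripper_width: 52.2
```

Call:
carry_out(increments=[[[0, 0, 0], [0, 1, 0], 0.8], [[0, 0, 0], [0, 2, 0], 0.8], [[0, 0, 0], [0, 3, 0], 0.8], [[0, 0, 0], [0, 4, 0], 0.8], [[0, 0, 0], [0, 4, 0], 0.8]])

```text
time_s: 6.38
ee_pos: [565.2, 165.6, 392.5]
ee_rot: [-90.0, 0.0, 2.9]
force: [-0.3, -1.2, -2.5]
gripper_width: 51.9
```

Call:
carry_out(increments=[[[0, 0, 0], [0, 1, 0.5], 0.8], [[0, 0, 0], [0, 2, 0.9], 0.8], [[0, 0, 0], [0, 3, 1.3], 0.8], [[0, 0, 0], [0, 4, 1.7], 0.8], [[0, 0, 0], [0, 5, 2], 0.8], [[0, 0, 0], [0, 5, 2], 0.8]])

```text
time_s: 6.88
ee_pos: [565.3, 167.5, 387.7]
ee_rot: [-90.0, -0.0, 2.9]
force: [0.8, -2.2, -0.6]
gripper_width: 52.0
```

Call:
carry_out(increments=[[[0, 0, 0], [0, 1, 0.35], 0.8], [[0, 0, 0], [0, 2, 0.7], 0.8], [[0, 0, 0], [0, 3, 1], 0.8], [[0, 0, 0], [0, 4, 1.4], 0.8], [[0, 0, 0], [0, 5, 1.7], 0.8], [[0, 0, 0], [0, 5, 1.7], 0.8]])

```text
time_s: 7.38
ee_pos: [565.1, 169.4, 382.4]
ee_rot: [-90.0, 0.0, 2.9]
force: [0.4, -3.0, -0.4]
gripper_width: 51.6
```

The row yields toward +y with only a couple of newtons, so I continue down the bevel line.

Call:
carry_out(increments=[[[0, 0, 0], [0, 1, 0.35], 0.8], [[0, 0, 0], [0, 2, 0.7], 0.8], [[0, 0, 0], [0, 3, 1], 0.8], [[0, 0, 0], [0, 4, 1.4], 0.8], [[0, 0, 0], [0, 5, 1.7], 0.8], [[0, 0, 0], [0, 6, 2], 0.8], [[0, 0, 0], [0, 7, 2.3], 0.8], [[0, 0, 0], [0, 8, 2.6], 0.8], [[0, 0, 0], [0, 8, 2.6], 0.8]])

```text
time_s: 8.13
ee_pos: [565.0, 172.0, 374.5]
ee_rot: [-90.0, 0.0, 2.9]
force: [0.3, -2.3, -0.5]
gripper_width: 51.7
```

Call:
carry_out(increments=[[[0, 0, 0], [0, 1, 0.35], 0.8], [[0, 0, 0], [0, 2, 0.7], 0.8], [[0, 0, 0], [0, 3, 1], 0.8], [[0, 0, 0], [0, 4, 1.4], 0.8], [[0, 0, 0], [0, 5, 1.7], 0.8], [[0, 0, 0], [0, 6, 2], 0.8], [[0, 0, 0], [0, 7, 2.3], 0.8], [[0, 0, 0], [0, 8, 2.6], 0.8], [[0, 0, 0], [0, 8, 2.6], 0.8]])

```text
time_s: 8.88
ee_pos: [564.9, 174.6, 366.5]
ee_rot: [-90.0, -0.0, 2.9]
force: [0.8, -2.8, 0.1]
gripper_width: 51.8
```

```bash
python3 - <<'E'
from h import *
s=env.state();print(s['time_s'],s['ee_pos'],s['force'],s['torque'])
i,P=wrist('w4'); tabs(i,P)
a=cam('scene'); b=cam('top'); cv2.imwrite('pics/s4.png',np.hstack([cv2.resize(a['frame'][150:330,190:390],(400,360),interpolation=3),cv2.resize(i[90:270,130:430],(400,360))]))
E
```

```text
8.8833 [564.87159522 174.62602771 366.50761548] [ 0.75485568 -2.82465971  0.10645999] [-0.81122063 -0.22803574  0.03914762]
yellow [208 138  48  22 732] top 112.4 crest (array([525.8, 224.3]), 32.8, 14.8, 3.02) [528.2 224.9] all (array([525.8, 224.3]), 32.8, 14.8, 3.02)
yellow [361 138  49  22 141] top 112.4 crest (array([633.6, 229.7]), 32.9, 14.8, 2.72) [627.1 229.3] all (array([633.6, 229.7]), 32.9, 14.8, 2.72)
yellow [ 230  228  111   33 3315] top 201.6 crest (array([565.2, 181.7]), 52.1, 3.5, 3.62) [565.4 181.5] all (array([565.5, 182. ]), 53.1, 4.2, 3.74)
yellow [162 247  22  59 682] top 275.0 crest (array([535.2, 203.3]), 13.5, 1.9, -87.76) [535.4 203.6] all (array([535.3, 202.3]), 16.4, 2.1, -86.61)
yellow [387 248  22  58 677] top 275.2 crest (array([592.6, 206.2]), 14.1, 2.0, -88.83) [592.5 206.6] all (array([592.6, 206. ]), 15.0, 2.0, -88.57)
yellow [ 230  296  111   17 1559] top 112.2 crest (array([569.3, 103.8]), 88.2, 15.4, 3.07) [569.6 102.9] all (array([569.3, 103.8]), 88.2, 15.4, 3.07)
yellow [ 176  316  345   19 5161] top 284.6 crest (array([578.1, 199.6]), 75.2, 2.6, 2.94) [578.1 199.7] all (array([590.6, 197.7]), 98.9, 15.6, -7.94)
red [ 261  185   49   24 1135] top 129.0 crest (array([564.8, 193.6]), 33.1, 9.4, 2.59) [564.7 194.3] all (array([564.8, 191.6]), 33.3, 17.2, 2.93)
blue [ 262  160   50   24 1166] top 129.0 crest (array([564.9, 211.8]), 33.0, 9.1, 2.69) [564.8 212.3] all (array([565. , 210.1]), 33.0, 16.4, 2.7)
blue [232 261 107   1 107] top 267.7 crest (array([563.8, 207.9]), 27.5, 1.1, 2.42) [563.9 208. ] all (array([563.8, 207.9]), 27.5, 1.1, 2.42)
```

View pics/s4.png

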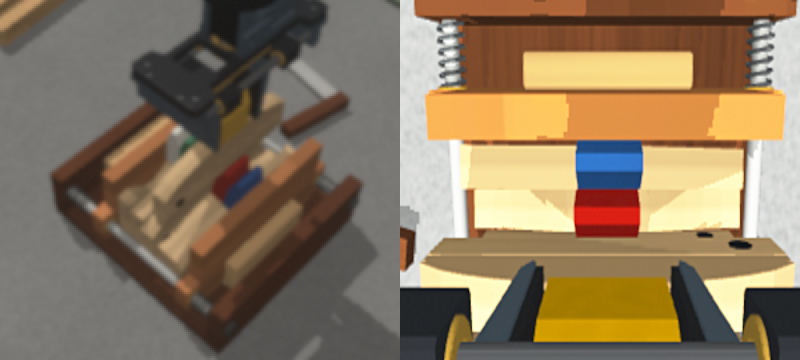

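The template is between the tabs. Red and blue have been shifted along +y with the keeper, and red is only slightly tilted (right half of the picture, (607, 212)). I go straight down in checked steps.

Call:
carry_out(increments=[[[0, 0, 0], [0, 2, 0], 0.8], [[0, 0, 0], [0, 4, 0], 0.8], [[0, 0, 0], [0, 6, 0], 0.8], [[0, 0, 0], [0, 8, 0], 0.8], [[0, 0, 0], [0, 10, 0], 0.8], [[0, 0, 0], [0, 12, 0], 0.8], [[0, 0, 0], [0, 14, 0], 0.8], [[0, 0, 0], [0, 14, 0], 0.8]])

```text
time_s: 9.7
ee_pos: [564.9, 174.6, 352.1]
ee_rot: [-90.0, 0.0, 2.9]
force: [0.1, -1.1, -0.7]
gripper_width: 51.4
```

Call:
carry_out(increments=[[[0, 0, 0], [0, 2, 0], 0.8], [[0, 0, 0], [0, 4, 0], 0.8], [[0, 0, 0], [0, 6, 0], 0.8], [[0, 0, 0], [0, 8, 0], 0.8], [[0, 0, 0], [0, 10, 0], 0.8], [[0, 0, 0], [0, 12, 0], 0.8], [[0, 0, 0], [0, 12, 0], 0.8]])

```text
time_s: 10.28
ee_pos: [564.9, 174.5, 340.2]
ee_rot: [-90.0, 0.0, 2.9]
force: [0.5, -2.2, -0.9]
gripper_width: 51.9
```

Call:
carry_out(increments=[[[0, 0, 0], [0, 2, 0], 0.8], [[0, 0, 0], [0, 4, 0], 0.8], [[0, 0, 0], [0, 6, 0], 0.8], [[0, 0, 0], [0, 8, 0], 0.8], [[0, 0, 0], [0, 10, 0], 0.8], [[0, 0, 0], [0, 12, 0], 0.8], [[0, 0, 0], [0, 14, 0], 0.8], [[0, 0, 0], [0, 16, 0], 0.8], [[0, 0, 0], [0, 16, 0], 0.8]])

```text
time_s: 11.03
ee_pos: [564.8, 174.5, 324.2]
ee_rot: [-90.0, 0.0, 2.9]
force: [0.7, -3.3, -0.4]
gripper_width: 51.8
```

Call:
carry_out(increments=[[[0, 0, 0], [0, 2, 0], 0.8], [[0, 0, 0], [0, 4, 0], 0.8], [[0, 0, 0], [0, 6, 0], 0.8], [[0, 0, 0], [0, 8, 0], 0.8], [[0, 0, 0], [0, 10, 0], 0.8], [[0, 0, 0], [0, 12, 0], 0.8], [[0, 0, 0], [0, 14, 0], 0.8], [[0, 0, 0], [0, 16, 0], 0.8], [[0, 0, 0], [0, 16, 0], 0.8]])

```text
time_s: 11.78
ee_pos: [564.8, 174.6, 308.1]
ee_rot: [-90.0, 0.0, 2.9]
force: [0.9, -2.3, -4.0]
gripper_width: 51.9
```

Call:
carry_out(increments=[[[0, 0, 0], [0, 2, 0], 0.8], [[0, 0, 0], [0, 4, 0], 0.8], [[0, 0, 0], [0, 6, 0], 0.8], [[0, 0, 0], [0, 8, 0], 0.8], [[0, 0, 0], [0, 10, 0], 0.8], [[0, 0, 0], [0, 12, 0], 0.8], [[0, 0, 0], [0, 14, 0], 0.8], [[0, 0, 0], [0, 14, 0], 0.8]])

```text
time_s: 12.45
ee_pos: [564.9, 174.6, 294.2]
ee_rot: [-90.0, 0.0, 2.9]
force: [1.8, -1.2, -3.3]
gripper_width: 51.9
```

Call:
carry_out(increments=[[[0, 0, 0], [0, 2, 0], 0.8], [[0, 0, 0], [0, 4, 0], 0.8], [[0, 0, 0], [0, 6, 0], 0.8], [[0, 0, 0], [0, 8, 0], 0.8], [[0, 0, 0], [0, 9, 0], 0.8], [[0, 0, 0], [0, 9, 0], 0.8]])

```text
time_s: 12.95
ee_pos: [564.9, 174.6, 285.3]
ee_rot: [-90.0, 0.0, 2.9]
force: [0.5, -0.6, -2.1]
gripper_width: 52.1
```

Call:
carry_out(increments=[[[0, 0, 0], [0, 0.5, 0], 0.8], [[0, 0, 0], [0, 1, 0], 0.8], [[0, 0, 0], [0, 1.5, 0], 0.8], [[0, 0, 0], [0, 1.5, 0], 0.8]])

```text
time_s: 13.28
ee_pos: [564.8, 174.6, 284.2]
ee_rot: [-90.0, -0.0, 2.9]
force: [0.2, -1.6, -0.7]
gripper_width: 51.8
```

Call:
carry_out(increments=[[[0, 0, 0], [0, 0.3, 0], 0.8], [[0, 0, 0], [0, 0.6, 0], 0.8], [[0, 0, 0], [0, 0.6, 0], 0.8]])

```text
time_s: 13.53
ee_pos: [564.9, 174.6, 283.6]
ee_rot: [-90.0, -0.0, 2.9]
force: [-1.3, -0.2, 0.0]
gripper_width: 51.9
```

Call:
carry_out(increments=[[[0, 0, 0], [0, 0.3, 0], 0.8], [[0, 0, 0], [0, 0.6, 0], 0.8], [[0, 0, 0], [0, 0.6, 0], 0.8]])

```text
time_s: 13.78
ee_pos: [564.9, 174.6, 283.1]
ee_rot: [-90.0, -0.0, 2.9]
force: [-0.6, -1.7, 0.8]
gripper_width: 51.6
```

Call:
carry_out(increments=[[[0, 0, 0], [0, 0.5, 0], 0.8], [[0, 0, 0], [0, 1, 0], 0.8], [[0, 0, 0], [0, 1, 0], 0.8]])

```text
time_s: 14.03
ee_pos: [564.8, 174.5, 283.1]
ee_rot: [-90.0, -0.0, 2.9]
force: [-1.8, -1.9, 5.7]
gripper_width: 52.0
```

Call:
carry_out(increments=[[[0, 0, 0], [0, 0.4, 0], 0.8], [[0, 0, 0], [0, 0.8, 0], 0.8], [[0, 0, 0], [0, 0.8, 0], 0.8]])

```text
time_s: 14.28
ee_pos: [564.8, 174.5, 283.0]
ee_rot: [-90.0, -0.0, 2.9]
force: [-3.2, -3.0, 10.3]
gripper_width: 51.7
```

The floor is met at TCP z 283 and the push is about 10–13 N, so I hold it.

Call:
carry_out(increments=[[[0, 0, 0], [0, 0, 0], 0.8], [[0, 0, 0], [0, 0, 0], 0.8], [[0, 0, 0], [0, 0, 0], 0.8], [[0, 0, 0], [0, 0, 0], 0.8], [[0, 0, 0], [0, 0, 0], 0.8], [[0, 0, 0], [0, 0, 0], 0.8], [[0, 0, 0], [0, 0, 0], 0.8]])

```text
time_s: 14.87
ee_pos: [564.7, 174.5, 283.1]
ee_rot: [-90.0, -0.0, 2.9]
force: [-2.6, -2.7, 9.8]
gripper_width: 51.5
```

```bash
python3 - <<'E'
from h import *
s=env.state();print(s['time_s'],s['ee_pos'],s['force'],s['torque'])
i,P=wrist('w5'); tabs(i,P)
a=cam('scene'); cv2.imwrite('pics/s5.png',np.hstack([cv2.resize(a['frame'][150:330,190:390],(400,360),interpolation=3),cv2.resize(i[90:270,130:430],(400,360))]))
E
```

```text
14.8667 [564.74445913 174.50556947 283.07656297] [-2.6397855  -2.72284204  9.84186049] [-0.47816381  0.7031372   0.080762  ]
yellow [432 143  23  13 263] top 112.3 crest (array([634.9, 235.2]), 10.1, 5.5, 2.39) [634.7 235.2] all (array([634.9, 235.2]), 10.1, 5.5, 2.39)
yellow [ 230  229  111   32 1432] top 118.9 crest (array([573. , 202.4]), 67.1, 48.0, 69.93) [565.8 181.7] all (array([555.5, 201.2]), 67.0, 48.9, -62.85)
yellow [162 248  22  58 675] top 191.6 crest (array([545.5, 221.1]), 52.9, 7.8, 60.32) [535.5 203.9] all (array([544.8, 220.1]), 55.2, 8.5, 60.93)
yellow [387 248  22  58 676] top 192.0 crest (array([580.5, 222.9]), 52.9, 8.0, -54.64) [592.2 206.7] all (array([580.7, 222.9]), 53.0, 8.5, -54.91)
yellow [ 176  292  345   43 7102] top 201.0 crest (array([573.9, 202.1]), 68.0, 48.9, -37.7) [578.4 199.8] all (array([585.6, 193.1]), 97.5, 48.9, -37.65)
red [ 246  214   78   37 2786] top 130.1 crest (array([563.1, 215.7]), 53.0, 33.5, -86.85) [564.3 193.8] all (array([563.2, 215.7]), 53.0, 33.5, -86.85)
blue [ 247  177   81   37 2866] top 130.1 crest (array([564.2, 224. ]), 36.5, 33.6, -87.79) [564.8 211.1] all (array([564.1, 222.8]), 39.0, 33.6, -87.2)
blue [232 261 107   1 107] top 184.0 crest (array([563.9, 207.9]), 27.6, 1.1, 2.74) [563.8 207.9] all (array([563.9, 207.9]), 27.6, 1.1, 2.74)
```

View pics/s5.png

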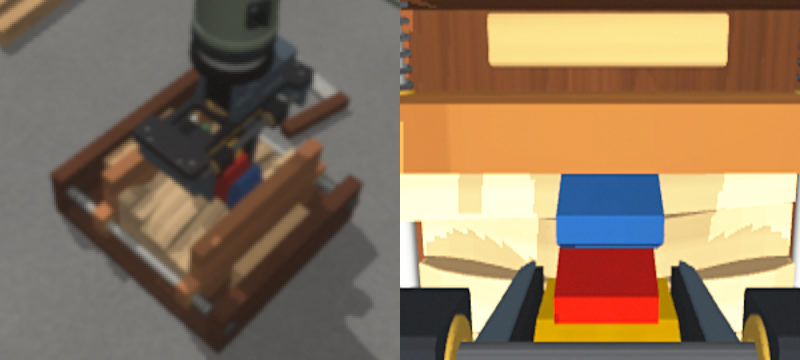

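All crests are level at 130 mm and the row is snug. I ease off the push, open and withdraw.

Call:
carry_out(increments=[[[0, 0, 0], [0, -0.7, 0], 0.8], [[0, 0, 0], [0, -1.4, 0], 0.8], [[0, 0, 0], [0, -1.4, 0], 0.6], [[0, 0, 0], [0, -1.4, 0], 0.4], [[0, 0, 0], [0, -1.4, 0], 0.2], [[0, 0, 0], [0, -1.4, 0], 0.1], [[0, 0, 0], [0, -1.4, 0], 0.1], [[0, 0, 0], [0, -1.4, 0], 0.1], [[0, 0, 0], [0, -1.4, 0], 0.1]])

```text
time_s: 15.72
ee_pos: [564.9, 174.6, 282.4]
ee_rot: [-90.0, 0.0, 2.9]
force: [0.6, 0.5, -0.2]
gripper_width: 81.8
```

Call:
carry_out(increments=[[[0, 0, 0], [0, -3, 0], 0.1], [[0, 0, 0], [0, -10, 0], 0.1], [[0, 0, 0], [0, -25, 0], 0.1], [[0, 0, 0], [0, -45, 0], 0.1], [[0, 0, 0], [0, -70, 0], 0.1], [[0, 0, 0], [0, -95, 0], 0.1], [[0, 0, 0], [0, -120, 0], 0.1], [[0, 0, 0], [0, -140, -40], 0.1], [[0, 0, 0], [0, -150, -70], 0.1], [[0, 0, 0], [0, -150, -100], 0.1]])

```text
time_s: 16.55
ee_pos: [570.0, 73.7, 436.8]
ee_rot: [-90.0, -0.4, 2.9]
force: [0.9, -0.1, -0.3]
gripper_width: 82.1
```

Call:
carry_out(increments=[[[0, 0, 0], [0, 0, 0], 0.1], [[0, 0, 0], [0, 0, 0], 0.1], [[0, 0, 0], [0, 0, 0], 0.1], [[0, 0, 0], [0, 0, 0], 0.1]])

```text
time_s: 16.88
ee_pos: [569.8, 75.5, 432.6]
ee_rot: [-90.0, 0.0, 2.9]
force: [0.1, 0.3, 0.2]
gripper_width: 82.5
```

```bash
python3 - <<'E'
from h import *
s=env.state();print(s['time_s'],s['ee_pos'],s['force'],s['gripper_width'])
i,P=wrist('w6'); tabs(i,P)
E
```

```text
16.8833 [569.75324159  75.50047967 432.56755204] [0.13178753 0.29165075 0.2262877 ] 82.52610270627989
yellow [ 254   78   64   43 2245] top 130.3 crest (array([566.3, 165. ]), 51.2, 27.0, 2.91) [566.4 166.8] all (array([566.2, 165.1]), 51.3, 35.0, 2.92)
red [265  55  41  22 886] top 130.3 crest (array([564.8, 191.4]), 32.7, 8.9, 2.99) [564.8 191.4] all (array([565.2, 192.4]), 33.6, 17.4, 2.81)
blue [265  32  44  23 953] top 130.4 crest (array([564.8, 209.6]), 33.5, 9.5, 3.03) [565.  209.1] all (array([566.3, 210.2]), 36.5, 17.8, 3.5)
green [263 121  39  20 764] top 130.3 crest (array([565.1, 137.8]), 32.3, 9.2, 2.88) [565. 138.] all (array([565. , 138.5]), 32.8, 16.4, 2.86)
```

View pics/w6.png

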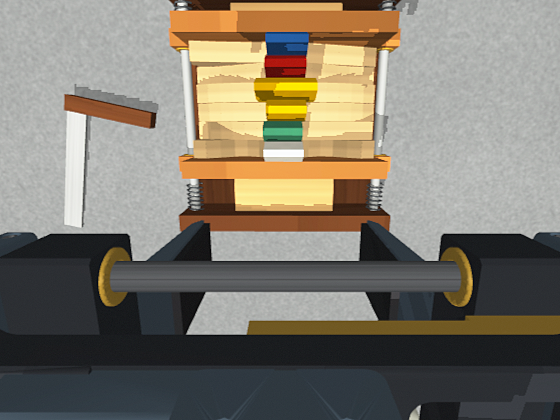

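The loose template's wide yellow tab (285, 90) sits right above its twin (287, 110). The tabs are evenly spaced at about 18 mm and level at 130.3 mm, so I hand in.

```bash
python3 -c "
from h import *
print(env.job_done())"
```

```text
the job is handed in; nothing more can be done
None
```

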